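# Open the coolant strainer and take out its basket

## Robot

A 7-joint arm with a two-finger parallel gripper is mounted at the origin on the work surface. World frame = base frame: x ahead of the robot, y to its left, z up, the work surface at z = 0. Lengths are in m, angles in degrees, forces in N, time in s.
With the tool pointing down it reaches from about 0.425 to 0.875 m from the base axis. Payload 4.7 kg.
Tool frame: the origin (TCP) lies on the front face of the gripper's body, between the roots of the fingers; the fingertips stand 70 mm ahead of it and the grasp point (between the pads) lies 51 mm ahead of it; z points along the fingers, y is the direction in which the jaws open and shut (so a half turn about z gives the same grasp; the last joint's range is limited). The gripper opens to 87 mm and grips with 3 to 60 N. Pads are 19 mm wide; open, the fingers measure 117 mm over their backs; the gripper's body (75 mm by 190 mm) begins 51 mm behind the grasp point.
Start: joints at [66.125, 18.392, -4.016, 83.108, 1.295, 78.541, -3.26], TCP at [0.271, -0.591, 0.292] pointing down, gripper open.
Joint ranges: [-163.93, 163.93], [-17.29, 119.83], [-79.2, 71.16], [3.27, 140.29], [-89.18, 269.18], [5.43, 117.66], [-154.24, 154.24]. Speed limits (degrees/s): [147.25, 147.25, 180, 180, 180, 180, 180].

## Interface

Orientations are given as [roll, pitch, yaw] about the fixed x, y, z axes, in that order (R = Rz(yaw) Ry(pitch) Rx(roll)).
In Python, from cell import env gives the robot as it stands.
- The arm moves only by the tool drive_tool, never from a script. Its argument "commands" is a list of rows, each a list of 7 numbers: the shift along the tool's x, y, z in cm, then the turn, a rotation vector about the tool's x, y, z in degrees, then the opening, from 0 (shut) to 1 (fully open). In form: [[tx, ty, tz, rx, ry, rz, hand], ...]. A call has 1 to 20 rows; each row shifts and turns the commanded pose from where the row before left it, along the tool's axes as they then stand; what a row does not reach is not made up. A row lasts 1/12 s, in which the tool goes at most 41.7 mm and 7.16 degrees, less where a joint would pass 70% of its speed; a pose out of reach is approached as far as the arm can. A call is refused whole if a number of a shift passes 4.17 or a number of a turn 7.16, either way. A call with a gripper value outside its range is refused whole. The fingers move at their own pace and stop on an object; "force" is the grip in N (left out, the last holds). Time passes only in rows, so rows that do not move let the fingers close. It gives the time, the measured TCP pose, the force and the opening at its end, in the units of the state.
- env.get_obs(): the state, without advancing time (a new reading comes with each control period).
- env.read_camera(name): name is "scene" or "top" or "wrist"; returns a dict with "img" (480x640x3 uint8, blue, green, red), "mtx" (3x3 intrinsics, pixels), "pose" (4x4, takes a point from camera to world coordinates). Camera axes: x right, y down, z forward; pixel columns grow to the right and rows downward; lengths in m; the calibration is good to about 2 mm. A picture is of the moment at which its call begins. There is no depth.
- env.sign_off(): hands the job in, once; it reports no verdict.
The state is a dict: "time_s": time; "qpos": joint angles; "joint_velocities": joint speeds; "effort": joint torques, N m; "tool_pos": TCP position; "tool_rot": TCP orientation; "force": force on the tool from outside, world axes, zero at the start; "wrist_torque": the same for the moment, N m; "grip_width": finger opening in m.
Only numpy, scipy, OpenCV 4.12 (cv2) and the standard library are available. Lean on these libraries where they do the work, as an engineer would, in place of code of your own. Each camera call takes 0.05 s, during which the arm holds its last target.

## Task

Open the grinder's coolant strainer for cleaning: unscrew its red captive cap until the lid has risen clear of the mouth, then swing the arm with the lid right aside so that the whole mouth is open. Lift the mesh basket out by its bail and set it down upright in the drip pan without dropping it. Leave the tooling and tools lying on the bench where they are.

Things in the scene. Friction and masses are not known exactly. Their poses are not given: they have to be found in the camera images.
- strainer: Grey-green cast pot, outer radius 64 mm, inner 52, mouth edge 165 mm above the bench, inner floor at 30 mm, bolted to a 150 mm square plate. Origin on the bench under its axis, z up. Flanged ports along +-y (40 mm radius, out to 119 mm, 112 mm high). On its +x side, 98 mm from the axis, the pivot post (top at 225 mm). Fixed.
- mouth (a point): Centre of the pot's mouth, level with its top edge; axes as the strainer's.
- pivot (a point): A point on the vertical pivot axis of the swing arm, 204 mm above the bench, 98 mm from the mouth's axis on the strainer's +x side.
- swing_arm (a joint): Angle (rad) of the blue arm about its vertical pivot: 0 over the mouth, growing clockwise seen from above (to the strainer's +y side), stop at 2.2. Upper side 215 mm above the bench, 98 mm from pivot to cap axis. Stays where left; 2 to 4 N at the cap move it. Lid wholly off the mouth from 1.19. While the lid's spigot is in the mouth it stops hard after 0.05 rad.
- lid (a joint): Rise (m) of the round steel lid (116 mm diameter, under the arm) above the mouth's edge: 0 screwed home, 0.007 at its upper stop. Its spigot reaches 5 mm into the mouth, so it is free above 0.005. The lid does not turn; the cap's screw, threaded in the arm, lifts it 10 mm per turn (1.6 mm per rad).
- cap_grip (a point): On the red fluted screw cap's vertical axis, at grip height: 240 mm above the bench when home, rising with the lid. Cap 52 mm diameter, from 21 mm below to 15 mm above this point; its underside 4 mm above the arm when home. Anticlockwise from above unscrews, about 0.3 N m, 4.4 rad from home to the upper stop; may start up to 0.5 rad loosened. Cannot come off.
- basket: Round strainer basket of yellow mesh with a steel rim, 82 mm in diameter (rim 91 mm), 80 mm tall without its bail, 0.3 to 0.5 kg, standing loose on the pot's inner floor. Origin at the centre of its underside, z up; its x axis runs along the bail's straight bar.
- bail (a point): Middle of the bail's straight top bar, 117 mm above the basket's underside; a rigid round steel bar 10 mm thick, 44 mm long along the basket's x axis; its legs slope down to the rim. The bail is fixed to the basket. When the basket is in the pot this point is 18 mm below the mouth's edge, and the basket's rim 55 mm below it.
- drip_pan: Aluminium drip pan, 200 mm (its x) by 170 mm (its y) outside, 28 mm tall, wall and floor 4 mm thick. Origin under its centre on the bench. Fixed.
- pan_floor (a point): Centre of the drip pan's inner floor, 4 mm above the bench.
- guide: Blue punch guide canister standing upright, 58 mm diameter, 99 mm tall; origin under its centre. Leave it alone.
- punch: Steel punch standing on its head, 42 mm diameter, 88 mm tall; origin under its centre. Leave it alone.
- die_a: Bright round die, 54 mm diameter, 28 mm tall; origin under its centre. Leave it alone.
- die_b: Dark round die, 60 mm diameter, 28 mm tall; origin under its centre. Leave it alone.
- spring: Dark ribbed stripper spring standing upright, 52 mm diameter, 62 mm tall; origin under its centre. Leave it alone.
- sleeve: Grey mesh protective sleeve standing upright, 50 mm diameter, 100 mm tall; origin under its centre. Leave it alone.
- brush: Wooden parts brush lying along its x axis, 200 mm long; origin under its middle. Leave it alone.
- wrench: Wrench lying along its x axis, 180 mm long; origin under its middle. Leave it alone.

How it is judged:
By the outcome, as a careful person would: the job done as asked, in the order asked, and still so for the second after the job is handed in, with the robot touching nothing.
It also fails if it takes over 72 s, if anything falls off the work surface, if the arm or the gripper's body presses on something with over 40 N, if the wrist force passes 120 N, or if a joint passes its speed limit or range.

## Working session

There is one attempt and no reset: what is moved stays moved. The work goes in short steps, Python scripts to look and compute and a tool call to move; the robot and the scene stay as the last step left them, time stands still between calls to the robot, and variables do not carry over. Pictures are saved under pics/ and viewed, and the job is handed in when it is done.

Besides the shell and the picture viewer there is one more tool, called by a JSON object that holds its "op" and its "data". drive_tool: Moves the arm, as the interface text tells. Its arguments: {"type":"object","properties":{"commands":{"type":"array"},"force":{"type":"number"}},"required":["commands"]}

```bash
ls; mkdir -p pics; python3 - <<'E'
from cell import env
import cv2,numpy as np
np.set_printoptions(precision=4,suppress=True)
o=env.get_obs()
print(o)
for n in ["scene","top","wrist"]:
    c=env.read_camera(n); cv2.imwrite(f"pics/{n}0.png",c["img"]); print(n,c["mtx"],c["pose"])
E
```

```text
pics
{'time_s': 0.0, 'qpos': array([66.1245, 18.4384, -4.0172, 83.1756,  1.2954, 78.5397, -3.2611]), 'joint_velocities': array([-0.0654, -0.1207,  0.0046,  0.0689, -0.0095,  0.0617, -0.0521]), 'effort': array([ -0.0009, -49.1288,  -0.4043, -31.2528,  -0.0641,   0.0437,
         0.0002]), 'tool_pos': array([ 0.2712, -0.5902,  0.2912]), 'tool_rot': array([-179.8916,    0.0056,   24.6857]), 'force': array([ 0.8547, -0.2654,  0.2984]), 'wrist_torque': array([ 0.0212, -0.0223, -0.0286]), 'grip_width': 0.08695673184251478}
scene [[545.115    0.     316.6441]
 [  0.     545.115  240.2685]
 [  0.       0.       1.    ]] [[-0.3195  0.4982 -0.806   1.5252]
 [ 0.9475  0.1788 -0.2651  0.3038]
 [ 0.012  -0.8484 -0.5292  0.8031]
 [ 0.      0.      0.      1.    ]]
top [[450.0978   0.     319.4614]
 [  0.     450.0978 233.7306]
 [  0.       0.       1.    ]] [[-0.0081 -0.9928  0.1198  0.4226]
 [-1.      0.0084  0.002  -0.0087]
 [-0.003  -0.1197 -0.9928  1.134 ]
 [ 0.      0.      0.      1.    ]]
wrist [[373.1318   0.     320.1901]
 [  0.     373.1318 234.0027]
 [  0.       0.       1.    ]] [[ 0.4178 -0.8667 -0.2724  0.3467]
 [-0.9085 -0.3995 -0.1224 -0.5556]
 [-0.0027  0.2986 -0.9544  0.3822]
 [ 0.      0.      0.      1.    ]]
```

View pics/scene0.png

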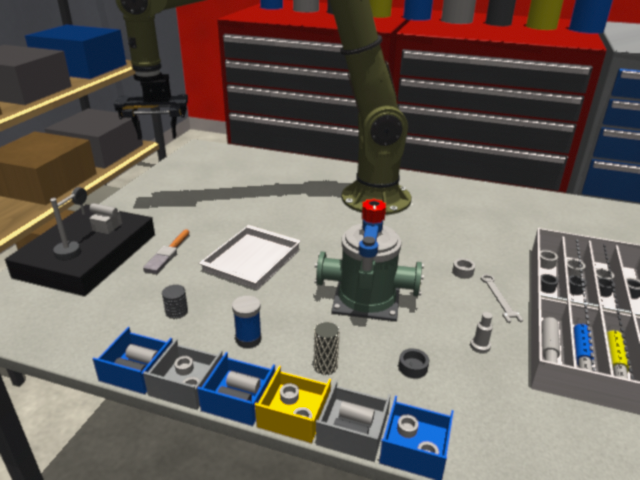

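View pics/top0.png

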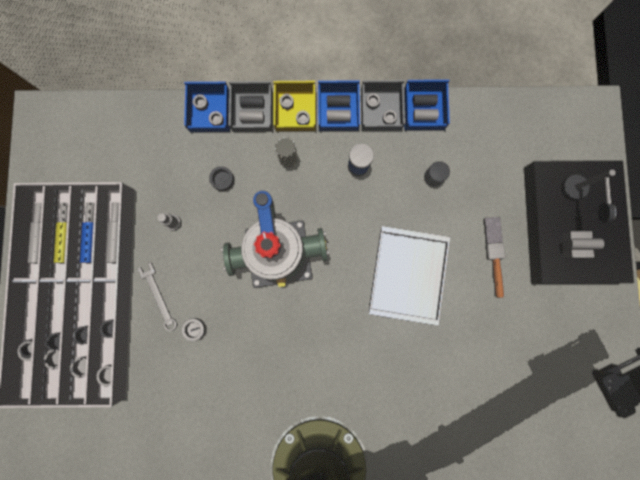

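View pics/wrist0.png

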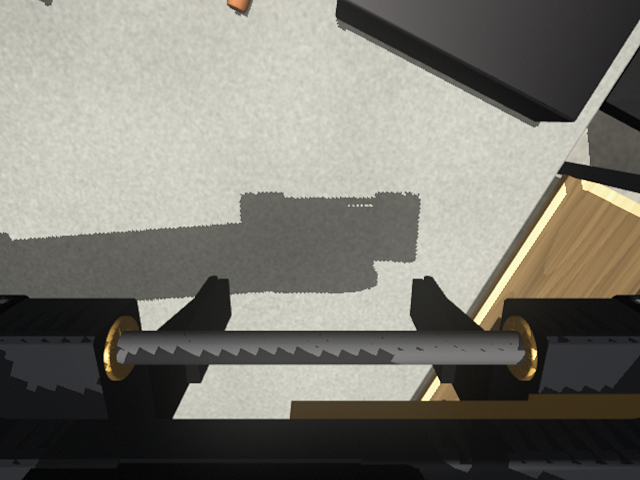

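The scene view shows the strainer with its red cap at about (374,210), pan at (250,255), guide and sleeve in front. The top view shows the cap at (267,244), pivot (263,199), ports (233,258)/(317,245) and pan centred at (410,276). The wrist view shows only bare bench. Next I measure.

```bash
cat > h.py <<'E'
import cv2,numpy as np
np.set_printoptions(precision=4,suppress=True)
def ray(c,u,v):
    d=c["pose"][:3,:3]@np.linalg.solve(c["mtx"],np.array([u,v,1.])); return c["pose"][:3,3],d
def onz(c,u,v,z):
    o,d=ray(c,u,v); return o+d*(z-o[2])/d[2]
def proj(c,p):
    q=np.linalg.inv(c["pose"])@np.append(p,1); q=c["mtx"]@q[:3]; return q[:2]/q[2]
def tri(c1,p1,c2,p2):
    o1,d1=ray(c1,*p1);o2,d2=ray(c2,*p2)
    s=np.linalg.lstsq(np.c_[d1,-d2],o2-o1,rcond=None)[0]
    a=o1+d1*s[0];b=o2+d2*s[1];return (a+b)/2,np.linalg.norm(a-b)
def big(m):
    n,l,s,ce=cv2.connectedComponentsWithStats(m.astype(np.uint8)); i=1+np.argmax(s[1:,4]); return l==i,s[i],ce[i]
E
python3 - <<'E'
from h import *
from cell import env
T=env.read_camera("top");S=env.read_camera("scene")
h=cv2.cvtColor(T["img"],cv2.COLOR_BGR2HSV).astype(int)
roi=np.zeros(h.shape[:2],bool);roi[180:300,215:335]=1
red=((h[...,0]<8)|(h[...,0]>172))&(h[...,1]>150)&(h[...,2]>70)&roi
m,s,ce=big(red);print("red top",s,ce,onz(T,*ce,.255), onz(T,*ce,.24))
h2=cv2.cvtColor(S["img"],cv2.COLOR_BGR2HSV).astype(int)
roi2=np.zeros(h.shape[:2],bool);roi2[190:235,350:400]=1
r2=((h2[...,0]<8)|(h2[...,0]>172))&(h2[...,1]>150)&(h2[...,2]>60)&roi2
m,s2,ce2=big(r2);print("red scene",s2,ce2);print("tri",tri(T,ce,S,ce2))
blue=(abs(h[...,0]-110)<12)&(h[...,1]>120)&roi
m,s3,c3=big(blue);print("blue",s3,c3)
green=(h[...,0]>55)&(h[...,0]<95)&(h[...,1]>50)&roi
print("green bbox",np.argwhere(green).min(0),np.argwhere(green).max(0))
# pan
roi=np.zeros(h.shape[:2],bool);roi[215:335,355:465]=1
g=(h[...,2]>195)&roi
m,s,ce=big(g);ct=cv2.findContours(m.astype(np.uint8),0,2)[0];ct=max(ct,key=cv2.contourArea)
hull=cv2.convexHull(ct);q=cv2.approxPolyDP(hull,0.04*cv2.arcLength(hull,True),True)[:,0]
print("pan",s,q)
P=np.array([onz(T,*p,.028) for p in q]);print(P,P.mean(0),np.linalg.norm(P-np.roll(P,1,0),axis=1))
cv2.imwrite("pics/tz.png",cv2.resize(T["img"][170:340,200:460],(780,510),interpolation=cv2.INTER_CUBIC))
cv2.imwrite("pics/sz.png",cv2.resize(S["img"][180:340,190:450],(780,480),interpolation=cv2.INTER_CUBIC))
E
```

```text
red top [255 233  25  24 304] [267.4474 245.4276] [0.5064 0.0953 0.255 ] [0.5078 0.0971 0.24  ]
red scene [362 199  24  24 449] [373.4053 210.4566]
tri (array([0.508 , 0.0971, 0.238 ]), np.float64(0.0003491057200893907))
blue [254 192  19  39 364] [264.967  214.5357]Traceback (most recent call last):
  File "<stdin>", line 15, in <module>
    return umr_minimum(a, axis, None, out, keepdims, initial, where)
ValueError: zero-size array to reduction operation minimum which has no identity
```

```bash
python3 - <<'E'
from h import *
from cell import env
T=env.read_camera("top");S=env.read_camera("scene")
h=cv2.cvtColor(T["img"],cv2.COLOR_BGR2HSV).astype(int)
roi=np.zeros(h.shape[:2],bool);roi[215:335,355:465]=1
print(h[275,410],h[230,360],h[247,230],h[247,315],h[200,263])
for th in (180,195,210):
  g=(h[...,2]>th)&roi
  m,s,ce=big(g);ct=cv2.findContours(m.astype(np.uint8),0,2)[0];ct=max(ct,key=cv2.contourArea)
  hull=cv2.convexHull(ct);r=cv2.minAreaRect(hull);q=cv2.boxPoints(r)
  print("pan",s,q)
  P=np.array([onz(T,*p,.028) for p in q]);print(P,P.mean(0),np.linalg.norm(P-np.roll(P,1,0),axis=1))
cv2.imwrite("pics/tz.png",cv2.resize(T["img"][170:340,200:460],(780,510),interpolation=cv2.INTER_CUBIC))
cv2.imwrite("pics/sz.png",cv2.resize(S["img"][180:340,190:450],(780,480),interpolation=cv2.INTER_CUBIC))
E
```

```text
[ 94   8 215] [ 22  19 149] [38 18 58] [ 62  33 130] [90  3 98]
pan [ 370  233   75   92 5297] [[369.0368 314.3247]
 [381.1891 232.7303]
 [450.0656 242.9885]
 [437.9132 324.5829]]
[[ 0.3584 -0.1249  0.028 ]
 [ 0.5572 -0.1592  0.028 ]
 [ 0.5303 -0.3284  0.028 ]
 [ 0.3327 -0.2907  0.028 ]] [ 0.4446 -0.2258  0.028 ] [0.1677 0.2018 0.1713 0.2012]
pan [ 370  234   74   91 5008] [[369.5542 313.918 ]
 [381.8149 233.6662]
 [449.0782 243.9425]
 [436.8176 324.1943]]
[[ 0.3593 -0.1262  0.028 ]
 [ 0.5549 -0.1607  0.028 ]
 [ 0.5279 -0.3259  0.028 ]
 [ 0.3336 -0.2881  0.028 ]] [ 0.4439 -0.2252  0.028 ] [0.1639 0.1985 0.1674 0.198 ]
pan [ 373  235   71   82 3895] [[371.0967 306.8955]
 [382.7723 233.9236]
 [443.2247 243.5959]
 [431.5491 316.5679]]
[[ 0.3761 -0.1303  0.028 ]
 [ 0.5542 -0.1631  0.028 ]
 [ 0.5289 -0.3115  0.028 ]
 [ 0.3518 -0.276   0.028 ]] [ 0.4528 -0.2202  0.028 ] [0.1477 0.1811 0.1506 0.1806]
```

View pics/tz.png

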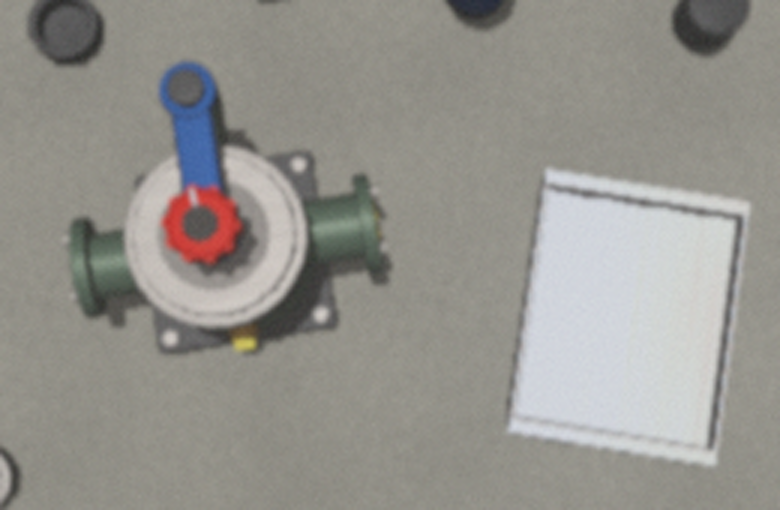

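View pics/sz.png

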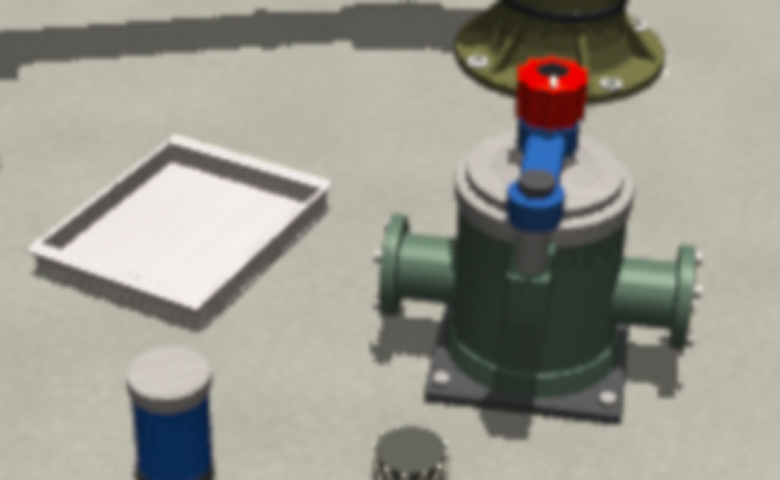

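```bash
python3 - <<'E'
from h import *
from cell import env
T=env.read_camera("top");S=env.read_camera("scene")
c=onz(T,266.0,244.3,.255);print("cap",c,"scene",onz(S,374,204,.255))
print(tri(T,(266,244.3),S,(374,204)))
p=onz(T,262,199.3,.225);p2=onz(S,190+538/3,180+180/3,.225);print("piv",p,p2)
d=p-c;print(np.linalg.norm(d[:2]),np.degrees(np.arctan2(d[1],d[0])))
# lid outer circle: zoom centre (217,236) r 91 ; lid/mouth z ~.165
print("pot",onz(T,200+217/3,170+236/3,.168))
q=[(382.7,226.7),(450,237.7),(438.7,325),(369.3,314)]
P=np.array([onz(T,*a,.028) for a in q]);print(P,P.mean(0),np.linalg.norm(P-np.roll(P,1,0),axis=1))
q=[(190+a/3,180+b/3) for a,b in [(175,136),(330,184),(198,312),(32,248)]]
P=np.array([onz(S,*a,.028) for a in q]);print(P,P.mean(0),np.linalg.norm(P-np.roll(P,1,0),axis=1))
for n,u,v,z in [("guide",361,153,.099),("sleeve",287,146,.1),("dieb",222,179,.028),("spring",438,172,.062),("punch",165,219,.088),("diea",194,328,.028),("w1",150,270,.01),("w2",170,325,.01),("portL",230,258,.11),("portR",322,244,.11)]: print(n,onz(T,u,v,z))
E
```

```text
cap [0.5086 0.0982 0.255 ] scene [0.5104 0.0977 0.255 ]
(array([0.5088, 0.0978, 0.2542]), np.float64(0.0009121915526868848))
piv [0.6045 0.1106 0.225 ] [0.6078 0.1136 0.225 ]
0.09665521707541459 7.3916907981074695
pot [0.5076 0.095  0.168 ]
[[ 0.5722 -0.1633  0.028 ]
 [ 0.5434 -0.3288  0.028 ]
 [ 0.3316 -0.2925  0.028 ]
 [ 0.3592 -0.1256  0.028 ]] [ 0.4516 -0.2276  0.028 ] [0.2164 0.168  0.2149 0.1692]
[[ 0.3342 -0.29    0.028 ]
 [ 0.3646 -0.1247  0.028 ]
 [ 0.5792 -0.1574  0.028 ]
 [ 0.5435 -0.3246  0.028 ]] [ 0.4554 -0.2242  0.028 ] [0.2121 0.168  0.217  0.171 ]
guide [ 0.7391 -0.1065  0.099 ]
sleeve [0.7574 0.0686 0.1   ]
dieb [0.6966 0.2374 0.028 ]
spring [ 0.701  -0.2967  0.062 ]
punch [0.5867 0.3565 0.088 ]
diea [0.3292 0.2985 0.028 ]
w1 [0.4706 0.4169 0.01  ]
w2 [0.3353 0.3627 0.01  ]
portL [0.4922 0.1976 0.11  ]
portR [ 0.5224 -0.0122  0.11  ]
```

Cap at about (0.509, 0.098), pivot about (0.606, 0.112), so strainer yaw is about 7.5–8°. The pan centre is near (0.453, -0.226). The pivot distance of 97 mm and the triangulated cap height of 0.254 agree with the given sizes. I'll raise the tool first and start the yaw test.

{"op": "drive_tool", "data": {"commands": [[0, 0, -3, 0, 0, 0, 1], [0, 0, -4, 0, 0, 0, 1], [0, 0, -1, 0, 0, 5, 1], [0, 0, 0, 0, 0, 0, 1]]}}

```text
time_s: 0.78
tool_pos: [0.272, -0.5918, 0.3774]
tool_rot: [179.5, -0.1, 19.5]
force: [0.0, 0.2, -0.2]
grip_width: 0.087
```

```bash
cat > st.py <<'E'
from h import *
from cell import env
from scipy.spatial.transform import Rotation as R
def show(target=None):
    o=env.get_obs(); r=R.from_euler("xyz",o["tool_rot"],degrees=True)
    print("t",o["time_s"],"pos",o["tool_pos"],"rot",o["tool_rot"],"q",o["qpos"],"F",o["force"],"M",o["wrist_torque"],"w",round(o["grip_width"],4))
    if target is not None: print("tool-frame shift cm",100*r.inv().apply(np.array(target)-o["tool_pos"]))
    return o,r
E
python3 -c "
from st import *
show([.509,.098,.372])"
```

```text
t 0.7833 pos [ 0.272  -0.5918  0.3774] rot [179.5244  -0.0569  19.5004] q [65.4666 16.9465 -3.2544 75.3605  0.9603 87.2402 -8.1849] F [ 0.0168  0.1781 -0.1975] M [0.022  0.0717 0.0636] w 0.087
tool-frame shift cm [ 45.3647 -57.1185   0.1121]
```

{"op": "drive_tool", "data": {"commands": [[2.2, -2.8, 0, 0, 0, 0, 1], [2.3, -2.9, 0, 0, 0, 0, 1], [2.3, -2.9, 0, 0, 0, 0, 1], [2.3, -2.9, 0, 0, 0, 0, 1], [2.3, -2.9, 0, 0, 0, 0, 1], [2.3, -2.9, 0, 0, 0, 0, 1], [2.3, -2.9, 0, 0, 0, 0, 1], [2.3, -2.9, 0, 0, 0, 0, 1], [2.3, -2.9, 0, 0, 0, 0, 1], [2.3, -2.9, 0, 0, 0, 0, 1], [2.3, -2.9, 0, 0, 0, 0, 1], [2.3, -2.9, 0, 0, 0, 0, 1], [2.3, -2.9, 0, 0, 0, 0, 1], [2.3, -2.9, 0, 0, 0, 0, 1], [2.3, -2.9, 0, 0, 0, 0, 1], [2.3, -2.9, 0, 0, 0, 0, 1], [2.3, -2.9, 0, 0, 0, 0, 1], [2.3, -2.9, 0, 0, 0, 0, 1], [2.3, -2.9, 0, 0, 0, 0, 1], [1.8, -2.2, 0, 0, 0, 0, 1]]}}

```text
time_s: 2.45
tool_pos: [0.506, 0.1041, 0.3717]
tool_rot: [-180.0, -0.0, 19.9]
force: [0.4, -0.0, -0.2]
grip_width: 0.0871
```

{"op": "drive_tool", "data": {"commands": [[0, 0, 0, 0, 0, 7, 1], [0, 0, 0, 0, 0, 7, 1], [0, 0, 0, 0, 0, 7, 1], [0, 0, 0, 0, 0, 7, 1], [0, 0, 0, 0, 0, 7, 1], [0, 0, 0, 0, 0, 7, 1], [0, 0, 0, 0, 0, 7, 1], [0, 0, 0, 0, 0, 7, 1], [0, 0, 0, 0, 0, 4, 1], [0, 0, 0, 0, 0, 0, 1], [0, 0, 0, 0, 0, 0, 1]]}}

```text
time_s: 3.37
tool_pos: [0.5059, 0.1008, 0.3716]
tool_rot: [180.0, 0.0, -40.2]
force: [-0.5, 0.4, -0.5]
grip_width: 0.0871
```

```bash
python3 -c "
from st import *
show([.509,.098,.292])
w=env.read_camera('wrist');cv2.imwrite('pics/w1.png',w['img'])
print(proj(w,[.509,.098,.255]),proj(w,[.606,.112,.225]))
"
```

```text
t 3.3667 pos [0.5059 0.1008 0.3716] rot [179.9503   0.0367 -40.1536] q [  28.2577    2.4789  -43.4206   93.3434    1.7085   84.9195 -145.4429] F [-0.4532  0.3759 -0.5328] M [ 0.143   0.0331 -0.0078] w 0.0871
tool-frame shift cm [0.4205 0.0086 7.9567]
[321.5583 255.1289] [202.9055 139.1545]
```

View pics/w1.png

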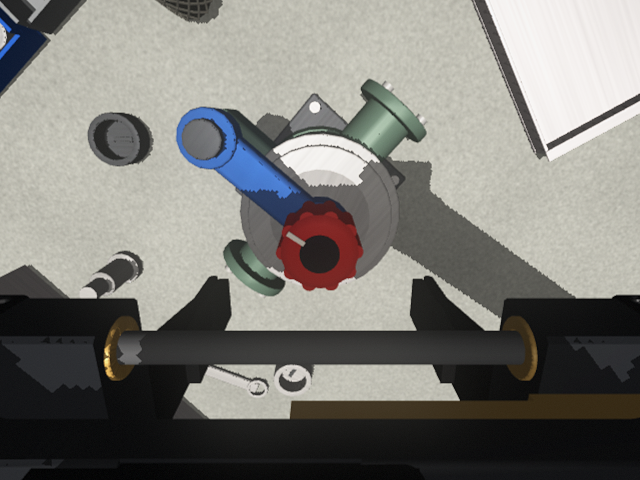

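Wrist view: cap hub at (320,253) against a predicted (321.6,255), pivot hub at (205,139) against (203,139). Both agree to about 1 mm.

```bash
python3 -c "
from st import *
w=env.read_camera('wrist')
print(onz(w,320,253,.255),onz(w,205,139,.225))
c=onz(w,320,253,.255);show([c[0],c[1],.293])
"
```

```text
[0.5107 0.0979 0.255 ] [0.6054 0.111  0.225 ]
t 3.4667 pos [0.506  0.1008 0.3718] rot [179.9678   0.02   -40.1886] q [  28.2595    2.4755  -43.4239   93.3181    1.7099   84.9236 -145.4787] F [-0.1047  0.6008 -0.4062] M [ 0.0742  0.0374 -0.0164] w 0.0871
tool-frame shift cm [ 0.5452 -0.079   7.8817]
```

{"op": "drive_tool", "data": {"commands": [[0.5, 0, 1.5, 0, 0, 0, 1], [0, 0, 2, 0, 0, 0, 1], [0, 0, 2, 0, 0, 0, 1], [0, 0, 1.5, 0, 0, 0, 1], [0, 0, 0.8, 0, 0, 0, 1], [0, 0, 0, 0, 0, 0, 0.2], [0, 0, 0, 0, 0, 0, 0.2], [0, 0, 0, 0, 0, 0, 0.2], [0, 0, 0, 0, 0, 0, 0.2], [0, 0, 0, 0, 0, 0, 0.2], [0, 0, 0, 0, 0, 0, 0.2]], "force": 30}}

```text
time_s: 4.38
tool_pos: [0.5103, 0.0977, 0.2949]
tool_rot: [-180.0, -0.1, -40.3]
force: [0.4, 0.5, -0.5]
grip_width: 0.0551
```

{"op": "drive_tool", "data": {"commands": [[0, 0, 0, 0, 0, 0, 0.2], [0, 0, 0, 0, 0, 0, 0.2], [0, 0, 0, 0, 0, 0, 0.2], [0, 0, 0, 0, 0, 0, 0.2], [0, 0, -0.01, 0, 0, -4, 0.2], [0, 0, -0.02, 0, 0, -6, 0.2], [0, 0, -0.02, 0, 0, -6, 0.2], [0, 0, -0.02, 0, 0, -6, 0.2]]}}

```text
time_s: 5.05
tool_pos: [0.5105, 0.098, 0.2954]
tool_rot: [-179.9, -0.1, -18.1]
force: [1.0, 1.7, 1.8]
grip_width: 0.0516
```

```bash
python3 -c "
from st import *
show()"
```

```text
t 5.05 pos [0.5105 0.098  0.2954] rot [-179.9372   -0.0607  -18.0656] q [  28.9511    5.1256  -44.7517   99.953     3.6922   76.344  -124.6189] F [0.9824 1.7023 1.7893] M [ 0.2814 -0.1001 -0.3124] w 0.0516
```

Grip holds: width 51.6 mm and a moment of −0.31 N m, which matches the thread friction. I'll keep unscrewing.

{"op": "drive_tool", "data": {"commands": [[0, 0, -0.02, 0, 0, -6.5, 0.2], [0, 0, -0.02, 0, 0, -6.5, 0.2], [0, 0, -0.02, 0, 0, -6.5, 0.2], [0, 0, -0.02, 0, 0, -6.5, 0.2], [0, 0, -0.02, 0, 0, -6.5, 0.2], [0, 0, -0.02, 0, 0, -6.5, 0.2], [0, 0, -0.02, 0, 0, -6.5, 0.2], [0, 0, -0.02, 0, 0, -6.5, 0.2], [0, 0, -0.02, 0, 0, -6.5, 0.2], [0, 0, -0.02, 0, 0, -6.5, 0.2]]}}

```text
time_s: 5.88
tool_pos: [0.5103, 0.0987, 0.2972]
tool_rot: [-180.0, -0.1, 47.0]
force: [1.3, 2.2, 0.6]
grip_width: 0.0516
```

{"op": "drive_tool", "data": {"commands": [[0, 0, -0.02, 0, 0, -6.5, 0.2], [0, 0, -0.02, 0, 0, -6.5, 0.2], [0, 0, -0.02, 0, 0, -6.5, 0.2], [0, 0, -0.02, 0, 0, -6.5, 0.2], [0, 0, -0.02, 0, 0, -6.5, 0.2], [0, 0, -0.02, 0, 0, -6.5, 0.2], [0, 0, -0.02, 0, 0, -6.5, 0.2], [0, 0, -0.02, 0, 0, -6.5, 0.2], [0, 0, -0.02, 0, 0, -6.5, 0.2], [0, 0, -0.02, 0, 0, -6.5, 0.2]]}}

```text
time_s: 6.72
tool_pos: [0.5096, 0.0989, 0.299]
tool_rot: [-180.0, -0.1, 112.0]
force: [-1.2, 3.5, 2.4]
grip_width: 0.0517
```

```bash
python3 -c "
from st import *
show()"
```

```text
t 6.7167 pos [0.5096 0.0989 0.299 ] rot [-179.9975   -0.1137  112.0142] q [ 36.4948   6.0105 -53.0505  99.4749   4.8116  76.9619   4.5213] F [-1.2064  3.4902  2.3561] M [ 0.5968  0.1155 -0.3129] w 0.0517
```

{"op": "drive_tool", "data": {"commands": [[0, 0, -0.02, 0, 0, -6.5, 0.2], [0, 0, -0.02, 0, 0, -6.5, 0.2], [0, 0, -0.02, 0, 0, -6.5, 0.2], [0, 0, -0.02, 0, 0, -6.5, 0.2], [0, 0, -0.02, 0, 0, -6.5, 0.2], [0, 0, -0.02, 0, 0, -6.5, 0.2], [0, 0, -0.02, 0, 0, -6.5, 0.2], [0, 0, -0.02, 0, 0, -6.5, 0.2], [0, 0, -0.02, 0, 0, -6.5, 0.2], [0, 0, -0.02, 0, 0, -6.5, 0.2], [0, 0, -0.01, 0, 0, -3, 0.2]]}}

```text
time_s: 7.63
tool_pos: [0.5092, 0.0982, 0.3009]
tool_rot: [180.0, -0.1, 180.0]
force: [-1.7, 1.3, 2.9]
grip_width: 0.0519
```

```bash
python3 -c "
from st import *
show()"
```

```text
t 7.6333 pos [0.5092 0.0982 0.3009] rot [179.962   -0.1292 179.9684] q [ 41.5024   6.8577 -58.6584  99.2124   5.9225  77.3867  71.6862] F [-1.7285  1.3476  2.9039] M [ 0.4256  0.3763 -0.3426] w 0.0519
```

{"op": "drive_tool", "data": {"commands": [[0, 0, -0.01, 0, 0, -4, 0.2], [0, 0, -0.01, 0, 0, -4, 0.2], [0, 0, -0.01, 0, 0, -4, 0.2], [0, 0, -0.01, 0, 0, -4, 0.2]]}}

```text
time_s: 7.97
tool_pos: [0.5092, 0.098, 0.3013]
tool_rot: [180.0, -0.1, -164.1]
force: [-2.1, 0.6, 2.6]
grip_width: 0.0519
```

```bash
python3 -c "
from st import *
show()"
```

```text
t 7.9667 pos [0.5092 0.098  0.3013] rot [ 179.9521   -0.1158 -164.1402] q [ 42.8315   7.1352 -60.1829  99.1485   6.2862  77.4784  87.3205] F [-2.129   0.6219  2.5923] M [ 0.2977  0.4209 -0.3437] w 0.0519
```

{"op": "drive_tool", "data": {"commands": [[0, 0, -0.01, 0, 0, -3, 0.2], [0, 0, -0.01, 0, 0, -3, 0.2], [0, 0, -0.01, 0, 0, -3, 0.2], [0, 0, 0, 0, 0, 0, 0.2]]}}

```text
time_s: 8.3
tool_pos: [0.5093, 0.0979, 0.3016]
tool_rot: [179.9, -0.1, -155.2]
force: [-3.5, 1.1, 3.6]
grip_width: 0.0519
```

```bash
python3 -c "
from st import *
show()"
```

```text
t 8.3 pos [0.5093 0.0979 0.3016] rot [ 179.9474   -0.1042 -155.2294] q [ 43.6288   7.3169 -61.1112  99.1098   6.5182  77.5299  96.0611] F [-3.4984  1.0699  3.5607] M [0.2193 0.5018 0.1316] w 0.0519
```

{"op": "drive_tool", "data": {"commands": [[0, 0, 0, 0, 0, 0, 0.68], [0, 0, 0, 0, 0, 0, 0.68], [0, 0, 0, 0, 0, 0, 0.68], [0, 0, 0, 0, 0, 6, 0.68], [0, 0, 0, 0, 0, 6, 0.68], [0, 0, 0, 0, 0, 5, 0.68], [0, 0, 0, 0, 0, 0, 0.68]]}}

```text
time_s: 8.88
tool_pos: [0.5102, 0.0974, 0.3016]
tool_rot: [-180.0, 0.0, -172.5]
force: [0.5, 0.7, -0.3]
grip_width: 0.059
```

{"op": "drive_tool", "data": {"commands": [[0, 0.3, 0, 0, 0, 0, 0.68], [-0.04, 0.85, 0, 0, 0, 5, 0.68], [-0.04, 0.85, 0, 0, 0, 5, 0.68], [-0.04, 0.85, 0, 0, 0, 5, 0.68]]}}

```text
time_s: 9.22
tool_pos: [0.5099, 0.1249, 0.3016]
tool_rot: [-179.9, 0.0, 172.5]
force: [1.5, -3.2, 0.4]
grip_width: 0.0592
```

```bash
python3 -c "
from st import *
show()"
```

```text
t 9.2167 pos [0.5099 0.1249 0.3016] rot [-179.8656    0.037   172.4721] q [ 38.0246   8.0166 -58.8229  98.4057   7.158   77.5499  60.3689] F [ 1.4931 -3.1541  0.3786] M [-0.519  -0.3661  0.0325] w 0.0592
```

The lid moves freely at about 3 N, so the spigot is clear. I'll continue the swing.

{"op": "drive_tool", "data": {"commands": [[-0.04, 0.85, 0, 0, 0, 5, 0.68], [-0.04, 0.85, 0, 0, 0, 5, 0.68], [-0.04, 0.85, 0, 0, 0, 5, 0.68], [-0.04, 0.85, 0, 0, 0, 5, 0.68], [-0.04, 0.85, 0, 0, 0, 5, 0.68], [-0.04, 0.85, 0, 0, 0, 5, 0.68], [-0.04, 0.85, 0, 0, 0, 5, 0.68], [-0.04, 0.85, 0, 0, 0, 5, 0.68], [-0.04, 0.85, 0, 0, 0, 5, 0.68]]}}

```text
time_s: 9.97
tool_pos: [0.5469, 0.1901, 0.3014]
tool_rot: [-179.9, 0.0, 127.5]
force: [-1.2, -2.1, 1.9]
grip_width: 0.0594
```

{"op": "drive_tool", "data": {"commands": [[-0.04, 0.85, 0, 0, 0, 5, 0.68], [-0.04, 0.85, 0, 0, 0, 5, 0.68], [-0.04, 0.85, 0, 0, 0, 5, 0.68], [-0.04, 0.85, 0, 0, 0, 5, 0.68], [-0.04, 0.85, 0, 0, 0, 5, 0.68], [-0.04, 0.85, 0, 0, 0, 5, 0.68], [-0.04, 0.85, 0, 0, 0, 5, 0.68], [-0.04, 0.85, 0, 0, 0, 5, 0.68], [-0.04, 0.85, 0, 0, 0, 5, 0.68], [0, 0, 0, 0, 0, 0, 0.68]]}}

```text
time_s: 10.8
tool_pos: [0.6202, 0.2095, 0.301]
tool_rot: [-180.0, 0.0, 82.6]
force: [0.3, -0.7, 0.3]
grip_width: 0.0591
```

```bash
python3 -c "
from st import *
o,r=show()
d=o['tool_pos'][:2]-np.array([.6057,.1115]);print(np.linalg.norm(d),np.degrees(np.arctan2(d[1],d[0])))"
```

```text
t 10.8 pos [0.6202 0.2095 0.301 ] rot [-179.981     0.0142   82.6041] q [ 10.9171  24.1746 -43.2677  80.4645  16.474   81.8055 -39.5533] F [ 0.3447 -0.6748  0.3264] M [-0.0358 -0.0817  0.0437] w 0.0591
0.09906761688015314 81.59446360483251
```

{"op": "drive_tool", "data": {"commands": [[0, -0.3, 0, 0, 0, 0, 0.8], [0, 0, -1, 0, 0, 0, 1], [0, 0, -4, 0, 0, 0, 1], [0, 0, -4, 0, 0, 0, 1], [0, 0, -3, 0, 0, 0, 1], [0, 0, 0, 0, 0, 0, 1]]}}

```text
time_s: 11.3
tool_pos: [0.6165, 0.2121, 0.4307]
tool_rot: [179.4, -0.3, 82.8]
force: [0.3, 0.0, 1.6]
grip_width: 0.085
```

```bash
python3 -c "
from st import *
show([.50,.085,.42])
for n in ['top','wrist','scene']:
  c=env.read_camera(n);im=c['img']
  if n=='top': im=cv2.resize(im[150:310,190:350],(640,640))[:600]
  if n=='scene': im=cv2.resize(im[180:340,290:490],(800,600)[:2])
  cv2.imwrite(f'pics/{n}2.png',im)
"
```

```text
t 11.3 pos [0.6165 0.2121 0.4307] rot [179.3753  -0.3473  82.8456] q [  9.4964  21.9856 -44.2653  68.1792  15.334   94.7911 -38.264 ] F [0.3319 0.0067 1.5595] M [-0.0428 -0.0759 -0.0159] w 0.085
tool-frame shift cm [-14.0732  -9.9903   0.8754]
```

View pics/top2.png

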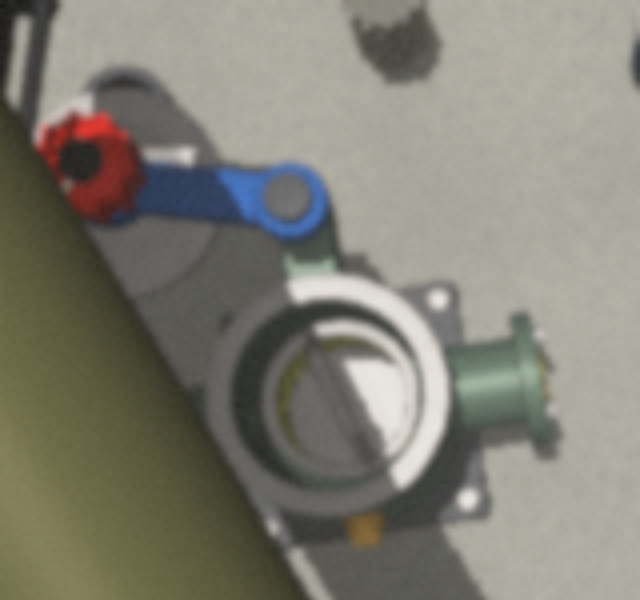

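View pics/wrist2.png

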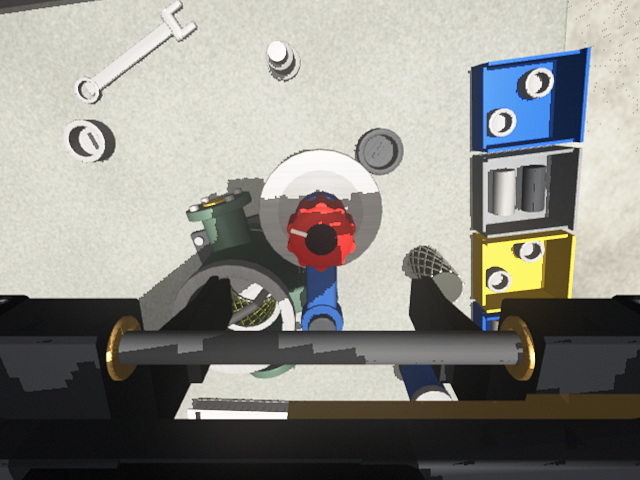

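View pics/scene2.png

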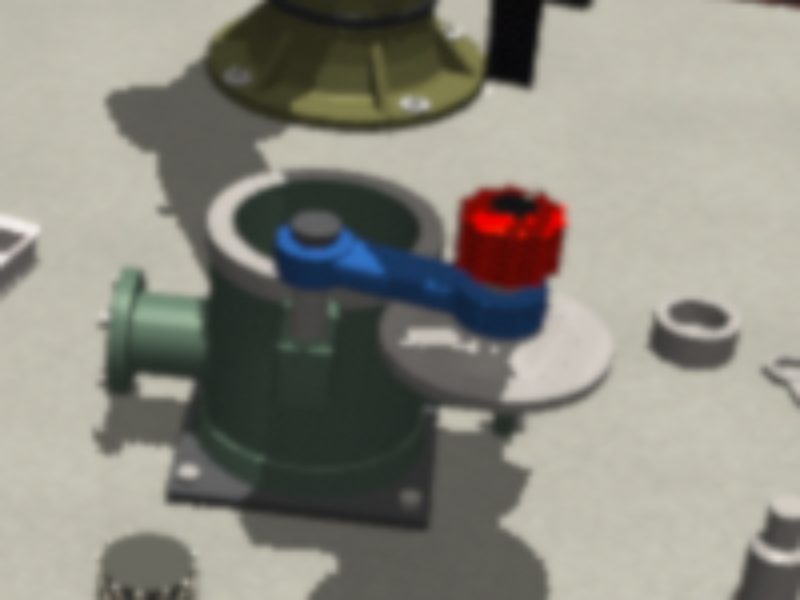

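Top: the mouth is fully uncovered, and the arm points left (about 1.8 rad) with the lid well off. A bail bar runs diagonally, about (300,330)–(385,460) in the zoom. Scene and wrist confirm that the lid hangs beside the pot. I'll bring the wrist camera over the mouth.

{"op": "drive_tool", "data": {"commands": [[-2.6, -1.3, 0, 0, 0, 0, 1], [-3.4, -1.6, 0.2, 0, 0, 0, 1], [-3.4, -1.6, 0.2, 0, 0, 0, 1], [-3.4, -1.6, 0.2, 0, 0, 0, 1], [-3.3, -1.6, 0.2, 0, 0, 0, 1], [-2.6, -1.4, 0.2, 0, 0, 0, 1], [0, 0, 0, 0, 0, 0, 1], [0, 0, 0, 0, 0, 0, 1]]}}

```text
time_s: 12.12
tool_pos: [0.5009, 0.0345, 0.4107]
tool_rot: [-179.9, 0.1, 82.5]
force: [-0.2, -0.0, 0.3]
grip_width: 0.0871
```

```bash
python3 -c "
from st import *
show()
c=env.read_camera('wrist');im=c['img'];cv2.imwrite('pics/w3.png',im[:300])
print(proj(c,[.51,.098,.147]),proj(c,[.51,.098,.165]))
np.savez('w3.npz',**c)
c=env.read_camera('top');im=c['img'];cv2.imwrite('pics/t3.png',cv2.resize(im[210:290,235:315],(600,600),interpolation=cv2.INTER_CUBIC))
"
```

```text
t 12.1167 pos [0.5009 0.0345 0.4107] rot [-179.9164    0.0986   82.4635] q [ 33.2182  -0.1456 -39.7383  90.9639  -0.0178  89.253  -14.0563] F [-0.2267 -0.017   0.3299] M [ 0.0861 -0.1206 -0.0215] w 0.0871
[321.0716 138.4765] [321.0735 139.6071]
```

View pics/w3.png

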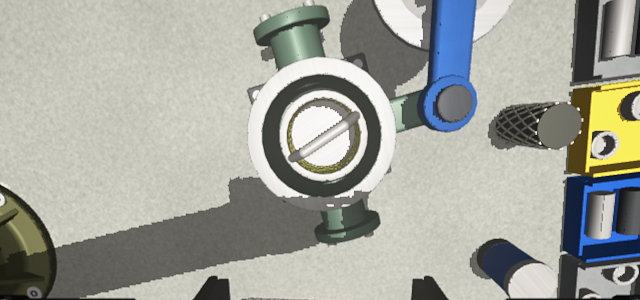

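View pics/t3.png

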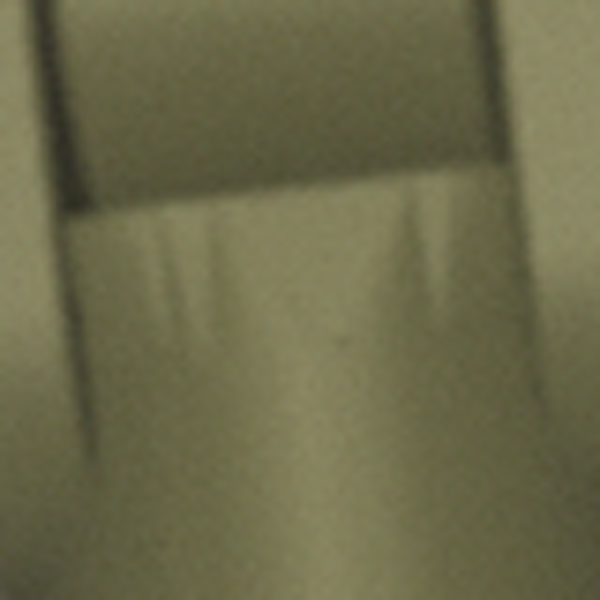

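```bash
python3 -c "
from st import *
c=dict(np.load('w3.npz'))
print('pivot proj',proj(c,[.6057,.1115,.225]), onz(c,454,104,.225))
g=cv2.cvtColor(c['img'],cv2.COLOR_BGR2GRAY)
roi=np.zeros_like(g);roi[50:215,240:402]=1
m,s,ce=big((g>190)&(roi>0));
ct=max(cv2.findContours(m.astype(np.uint8),0,2)[0],key=cv2.contourArea);print(s,cv2.minEnclosingCircle(ct),cv2.fitEllipse(cv2.convexHull(ct)))
cv2.imwrite('pics/w3z.png',cv2.resize(c['img'][50:215,240:402],(780,794))[0:600])
cv2.imwrite('pics/w3z.png',cv2.resize(c['img'][85:185,270:375],(630,600),interpolation=cv2.INTER_CUBIC))
print(c['pose'])
"
```

```text
pivot proj [453.9339 106.5083] [0.6058 0.1132 0.225 ]
[ 240   50  162  165 9134] ((320.5, 132.0), 114.90984344482422) ((316.60675048828125, 130.1094970703125), (159.2899932861328, 241.46946716308594), 117.40228271484375)
[[ 0.9914 -0.1243 -0.0412  0.5124]
 [-0.1309 -0.946  -0.2964  0.1168]
 [-0.0022  0.2993 -0.9542  0.5015]
 [ 0.      0.      0.      1.    ]]
```

View pics/w3z.png

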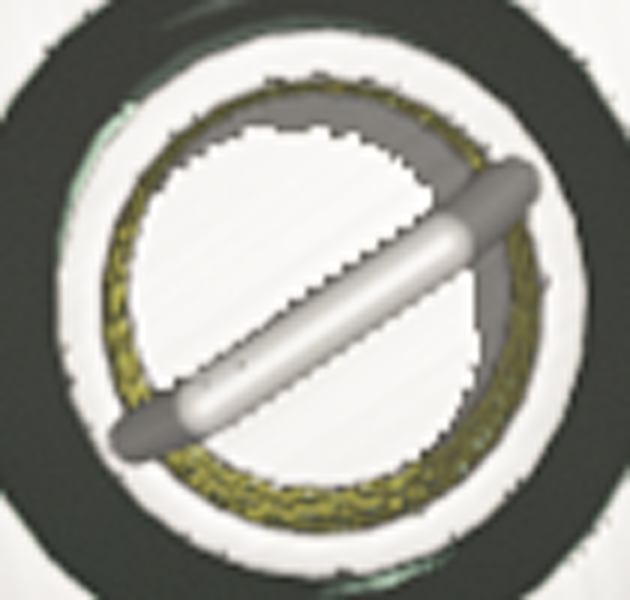

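The bail bar's light part runs (180,410)–(470,235) in the zoom, with its middle near (325,319), which is full-image (324,138). Its length is about 48 px, or about 46 mm, so it matches the 44 mm bar.

```bash
python3 -c "
from st import *
c=dict(np.load('w3.npz'))
f=lambda x,y:onz(c,270+x/6,85+y/6,.150)
a,b=f(180,410),f(470,235);print(a,b,(a+b)/2,np.linalg.norm(a-b))
d=b-a;ang=np.degrees(np.arctan2(d[1],d[0]));print('bar angle',ang)
m=(a+b)/2
o,r=show([m[0],m[1],.30])
print('legs mid',f(325,310),'rim c',onz(c,270+322/6,85+303/6,.11))
"
```

```text
[0.489  0.0875 0.15  ] [0.5361 0.1074 0.15  ] [0.5125 0.0974 0.15  ] 0.05113720709173334
bar angle 22.880640583882908
t 12.2167 pos [0.5019 0.0373 0.4111] rot [-179.9414   -0.0155   82.7554] q [ 33.0507  -0.0067 -39.8888  90.813   -0.0336  89.2452 -14.0822] F [-0.2726 -0.2427  0.2156] M [ 0.0458 -0.1118 -0.01  ] w 0.087
tool-frame shift cm [ 6.0984  0.3113 11.1089]
legs mid [0.513  0.0994 0.15  ] rim c [0.5127 0.0986 0.11  ]
```

{"op": "drive_tool", "data": {"commands": [[0, 0, 0, 0, 0, -7, 0.4], [0, 0, 0, 0, 0, -7, 0.4], [0, 0, 0, 0, 0, -7, 0.4], [0, 0, 0, 0, 0, -7, 0.4], [0, 0, 0, 0, 0, -7, 0.4], [0, 0, 0, 0, 0, -7, 0.4], [0, 0, 0, 0, 0, -7, 0.4], [0, 0, 0, 0, 0, -7, 0.4], [0, 0, 0, 0, 0, -7, 0.4], [0, 0, 0, 0, 0, -7, 0.4], [0, 0, 0, 0, 0, -7, 0.4], [0, 0, 0, 0, 0, -7, 0.4], [0, 0, 0, 0, 0, -7, 0.4], [0, 0, 0, 0, 0, -7, 0.4], [0, 0, 0, 0, 0, -7, 0.4], [0, 0, 0, 0, 0, -7, 0.4], [0, 0, 0, 0, 0, -7, 0.4], [0, 0, 0, 0, 0, -1, 0.4], [0, 0, 0, 0, 0, 0, 0.4]]}}

```text
time_s: 13.8
tool_pos: [0.5023, 0.038, 0.4113]
tool_rot: [179.9, -0.0, -157.3]
force: [-0.2, -0.2, -1.2]
grip_width: 0.0347
```

```bash
python3 -c "
from st import *
show([.5126,.0980,.26])
"
```

```text
t 13.8 pos [0.5023 0.038  0.4113] rot [ 179.9286   -0.0279 -157.2719] q [ 32.9223   0.0633 -39.8543  90.7382  -0.0206  89.2596 105.7963] F [-0.1981 -0.1542 -1.1739] M [ 0.0952 -0.0908 -0.0229] w 0.0347
tool-frame shift cm [-3.2772  5.1201 15.1304]
```

{"op": "drive_tool", "data": {"commands": [[-1.1, 1.7, 1, 0, 0, 0, 0.4], [-1.1, 1.7, 2, 0, 0, 0, 0.4], [-1.1, 1.7, 2, 0, 0, 0, 0.4], [0, 0, 2, 0, 0, 0, 0.4], [0, 0, 2, 0, 0, 0, 0.4], [0, 0, 2, 0, 0, 0, 0.4], [0, 0, 0, 0, 0, 0, 0.4], [0, 0, 0, 0, 0, 0, 0.4]]}}

```text
time_s: 14.47
tool_pos: [0.5124, 0.0967, 0.3011]
tool_rot: [179.9, -0.1, -157.4]
force: [-0.5, 0.9, 0.8]
grip_width: 0.0348
```

```bash
python3 -c "
from st import *
show([.5126,.0980,.199])
c=env.read_camera('wrist');cv2.imwrite('pics/w4.png',c['img']);print(proj(c,[.5126,.098,.152]));np.savez('w4.npz',**c)
print(proj(c,[.5126+.02,.098+.0085,.152]),proj(c,[.5126-.02,.098-.0085,.152]))
"
```

```text
t 14.4667 pos [0.5124 0.0967 0.3011] rot [ 179.93     -0.1117 -157.3628] q [ 28.1946   5.2462 -43.8679  99.1412   3.6683  77.2166  96.2637] F [-0.5179  0.871   0.8378] M [ 0.1165 -0.1161 -0.0031] w 0.0348
tool-frame shift cm [-0.0865  0.0976 10.2112]
[320.8074 244.7508]
[320.9954 274.2491] [320.6097 213.7174]
```

View pics/w4.png

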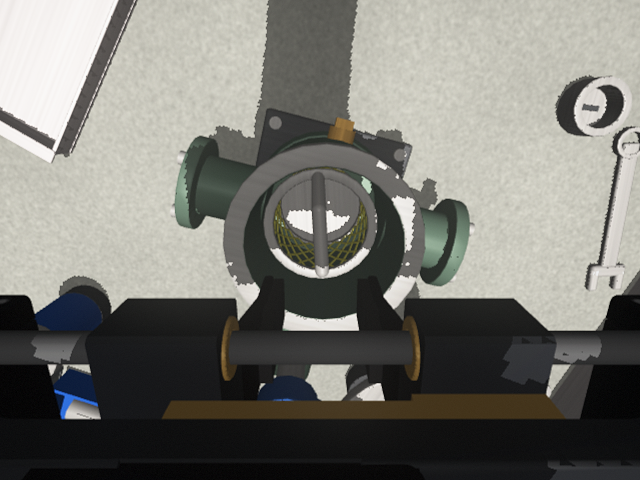

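The bail bar lines up with the tool's x axis (column 320, rows 177–275), exactly between the fingers. I'll descend and grip.

{"op": "drive_tool", "data": {"commands": [[0, 0.1, 1, 0, 0, 0, 0.4], [0, 0, 2, 0, 0, 0, 0.4], [0, 0, 2, 0, 0, 0, 0.4], [0, 0, 2, 0, 0, 0, 0.4], [0, 0, 1.5, 0, 0, 0, 0.4], [0, 0, 1, 0, 0, 0, 0.4], [0, 0, 0.7, 0, 0, 0, 0.4], [0, 0, 0, 0, 0, 0, 0.4], [0, 0, 0, 0, 0, 0, 0.4]], "force": 40}}

```text
time_s: 15.27
tool_pos: [0.5128, 0.0974, 0.2003]
tool_rot: [-180.0, 0.0, -157.3]
force: [-0.6, 1.0, 0.2]
grip_width: 0.0352
```

```bash
python3 -c "
from st import *
show()
"
```

```text
t 15.2667 pos [0.5128 0.0974 0.2003] rot [-179.9907    0.0455 -157.3267] q [ 26.5432  10.4385 -43.701  106.6482   7.8854  65.9221  92.7647] F [-0.6439  1.0449  0.2066] M [ 0.1861 -0.1304 -0.0221] w 0.0352
```

{"op": "drive_tool", "data": {"commands": [[0, 0, 0, 0, 0, 0, 0], [0, 0, 0, 0, 0, 0, 0], [0, 0, 0, 0, 0, 0, 0], [0, 0, 0, 0, 0, 0, 0], [0, 0, 0, 0, 0, 0, 0], [0, 0, 0, 0, 0, 0, 0], [0, 0, 0, 0, 0, 0, 0]], "force": 40}}

```text
time_s: 15.85
tool_pos: [0.5126, 0.0971, 0.2001]
tool_rot: [-180.0, 0.0, -157.3]
force: [-0.0, -0.4, 2.6]
grip_width: 0.0087
```

```bash
python3 -c "
from st import *
show()
"
```

```text
t 15.85 pos [0.5126 0.0971 0.2001] rot [-179.967     0.0161 -157.3216] q [ 26.5489  10.4312 -43.6916 106.6808   7.9077  65.9219  92.7715] F [-0.0048 -0.3686  2.5755] M [-0.0717 -0.0156 -0.014 ] w 0.0087
```

{"op": "drive_tool", "data": {"commands": [[0, 0, -0.2, 0, 0, 0, 0], [0, 0, -0.4, 0, 0, 0, 0], [0, 0, -0.7, 0, 0, 0, 0], [0, 0, -0.7, 0, 0, 0, 0], [0, 0, 0, 0, 0, 0, 0]]}}

```text
time_s: 16.27
tool_pos: [0.5132, 0.0975, 0.2214]
tool_rot: [-179.9, 0.1, -157.3]
force: [-0.1, -0.1, -2.0]
grip_width: 0.0085
```

```bash
python3 -c "
from st import *
show()
"
```

```text
t 16.2667 pos [0.5132 0.0975 0.2214] rot [-179.9495    0.1366 -157.3133] q [ 27.0079   9.0866 -43.8782 105.2812   6.8117  68.1411  93.6469] F [-0.1219 -0.0775 -1.9949] M [ 0.1904 -0.218  -0.0017] w 0.0085
```

{"op": "drive_tool", "data": {"commands": [[0, 0, -0.7, 0, 0, 0, 0], [0, 0, -1.2, 0, 0, 0, 0], [0, 0, -1.5, 0, 0, 0, 0], [0, 0, -1.5, 0, 0, 0, 0], [0, 0, -1.5, 0, 0, 0, 0], [0, 0, -1.5, 0, 0, 0, 0], [0, 0, -1.5, 0, 0, 0, 0], [0, 0, -1.5, 0, 0, 0, 0], [0, 0, -1.5, 0, 0, 0, 0], [0, 0, -1.5, 0, 0, 0, 0], [0, 0, -1.2, 0, 0, 0, 0], [0, 0, -0.7, 0, 0, 0, 0], [0, 0, -0.4, 0, 0, 0, 0], [0, 0, 0, 0, 0, 0, 0]]}}

```text
time_s: 17.43
tool_pos: [0.5126, 0.0974, 0.3825]
tool_rot: [-180.0, 0.1, -157.3]
force: [0.4, 0.6, -2.8]
grip_width: 0.0089
```

```bash
python3 -c "
from st import *
show([.455,-.226,.385])
c=env.read_camera('scene');cv2.imwrite('pics/s5.png',c['img'])
"
```

```text
t 17.4333 pos [0.5126 0.0974 0.3825] rot [-179.9739    0.0551 -157.3105] q [ 28.6908   3.1998 -43.7789  91.5674   2.237   86.066   97.4947] F [ 0.3665  0.6156 -2.7764] M [ 0.1456 -0.1898  0.0323] w 0.0089
tool-frame shift cm [ 17.7875 -27.612   -0.2558]
```

View pics/s5.png

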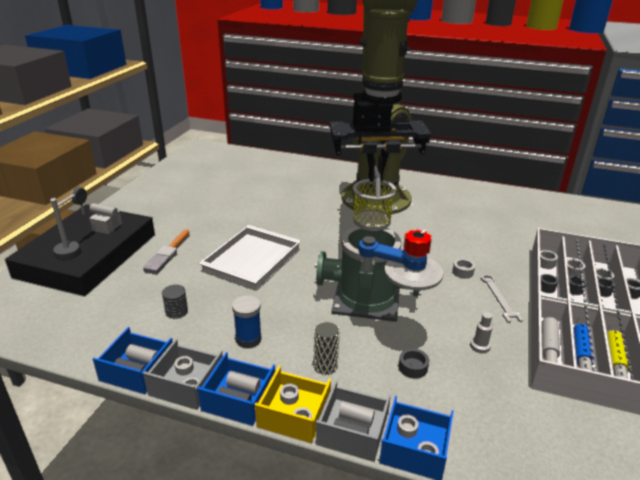

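Basket hangs upright just above the pot (374,205). I'll turn the wrist back for joint margin, then carry it over.

{"op": "drive_tool", "data": {"commands": [[0, 0, 0, 0, 0, 2, 0], [0, 0, 0, 0, 0, 4, 0], [0, 0, 0, 0, 0, 5, 0], [0, 0, 0, 0, 0, 6, 0], [0, 0, 0, 0, 0, 6, 0], [0, 0, 0, 0, 0, 6, 0], [0, 0, 0, 0, 0, 5, 0], [0, 0, 0, 0, 0, 4, 0], [0, 0, 0, 0, 0, 2, 0], [0, 0, 0, 0, 0, 0, 0]]}}

```text
time_s: 18.32
tool_pos: [0.5121, 0.0971, 0.3806]
tool_rot: [-180.0, -0.1, 162.6]
force: [0.1, -0.2, -3.6]
grip_width: 0.0088
```

```bash
python3 -c "
from st import *
show([.455,-.226,.385])
"
```

```text
t 18.3167 pos [0.5121 0.0971 0.3806] rot [-179.9606   -0.107   162.6405] q [ 27.4176   3.164  -42.4206  91.7547   2.1149  86.0228  57.5301] F [ 0.1146 -0.2218 -3.5946] M [ 0.1206 -0.1052  0.0553] w 0.0088
tool-frame shift cm [ -4.1932 -32.5402  -0.4236]
```

{"op": "drive_tool", "data": {"commands": [[-0.06, -0.5, 0, 0, 0, 0, 0], [-0.13, -1, 0, 0, 0, 0, 0], [-0.2, -1.5, 0, 0, 0, 0, 0], [-0.25, -1.9, 0, 0, 0, 0, 0], [-0.25, -1.9, 0, 0, 0, 0, 0], [-0.25, -1.9, 0, 0, 0, 0, 0], [-0.25, -1.9, 0, 0, 0, 0, 0], [-0.25, -1.9, 0, 0, 0, 0, 0], [-0.25, -1.9, 0, 0, 0, 0, 0], [-0.25, -1.9, 0, 0, 0, 0, 0], [-0.25, -1.9, 0, 0, 0, 0, 0], [-0.25, -1.9, 0, 0, 0, 0, 0], [-0.25, -1.9, 0, 0, 0, 0, 0], [-0.25, -1.9, 0, 0, 0, 0, 0], [-0.25, -1.9, 0, 0, 0, 0, 0], [-0.25, -1.9, 0, 0, 0, 0, 0], [-0.25, -1.9, 0, 0, 0, 0, 0], [-0.2, -1.5, 0, 0, 0, 0, 0], [-0.13, -1, 0, 0, 0, 0, 0], [-0.06, -0.5, 0, 0, 0, 0, 0]]}}

```text
time_s: 19.98
tool_pos: [0.4551, -0.2291, 0.3814]
tool_rot: [-180.0, -0.0, 162.5]
force: [0.6, -0.0, -3.4]
grip_width: 0.0086
```

{"op": "drive_tool", "data": {"commands": [[0, 0, 0, 0, 0, 0, 0], [0, 0, 0, 0, 0, 0, 0]]}}

```text
time_s: 20.15
tool_pos: [0.4563, -0.2261, 0.3817]
tool_rot: [180.0, -0.0, 162.7]
force: [-0.5, -0.0, -2.9]
grip_width: 0.009
```

```bash
python3 -c "
from st import *
show([.455,-.226,.178])
c=env.read_camera('scene');cv2.imwrite('pics/s6.png',c['img'])
c=env.read_camera('wrist');cv2.imwrite('pics/w6.png',c['img']);print(proj(c,[.455,-.226,.004]))
"
```

```text
t 20.15 pos [ 0.4563 -0.2261  0.3817] rot [179.9596  -0.0129 162.7184] q [ 46.4934   0.4028 -23.09    93.7176   0.1195  85.929   96.1138] F [-0.4581 -0.0021 -2.9203] M [ 0.1835 -0.0974 -0.0132] w 0.009
tool-frame shift cm [ 0.1262 -0.0394 20.369 ]
[318.6282 184.5435]
```

View pics/s6.png

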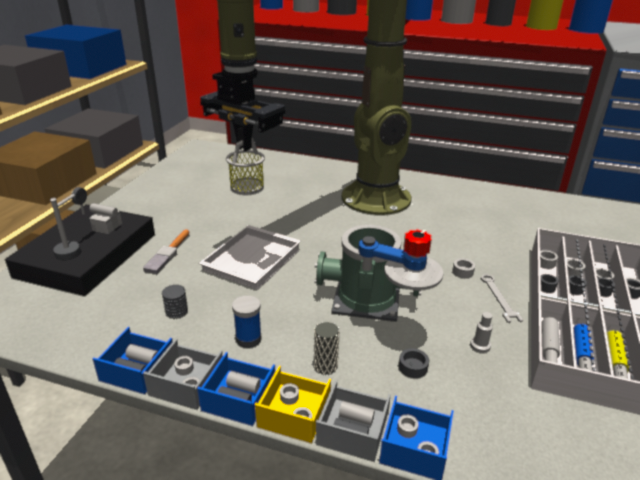

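View pics/w6.png

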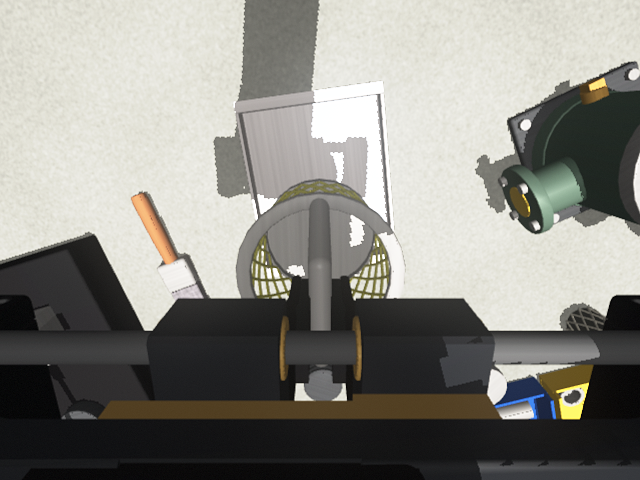

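Scene: basket upright over the pan (246,172). Wrist: pan floor lies under the basket. Lowering; contact is expected at TCP z of about 0.174.

{"op": "drive_tool", "data": {"commands": [[0, 0, 0.7, 0, 0, 0, 0], [0, 0, 1.3, 0, 0, 0, 0], [0, 0, 1.8, 0, 0, 0, 0], [0, 0, 1.8, 0, 0, 0, 0], [0, 0, 1.8, 0, 0, 0, 0], [0, 0, 1.8, 0, 0, 0, 0], [0, 0, 1.8, 0, 0, 0, 0], [0, 0, 1.8, 0, 0, 0, 0], [0, 0, 1.8, 0, 0, 0, 0], [0, 0, 1.8, 0, 0, 0, 0], [0, 0, 1.3, 0, 0, 0, 0], [0, 0, 0.9, 0, 0, 0, 0], [0, 0, 0.6, 0, 0, 0, 0], [0, 0, 0.3, 0, 0, 0, 0], [0, 0, 0, 0, 0, 0, 0]]}}

```text
time_s: 21.5
tool_pos: [0.4563, -0.2265, 0.1865]
tool_rot: [180.0, -0.0, 162.7]
force: [-0.4, 0.3, -2.1]
grip_width: 0.0086
```

{"op": "drive_tool", "data": {"commands": [[0, 0, 0.3, 0, 0, 0, 0], [0, 0, 0.2, 0, 0, 0, 0], [0, 0, 0.1, 0, 0, 0, 0], [0, 0, 0, 0, 0, 0, 0]]}}

```text
time_s: 21.83
tool_pos: [0.4563, -0.2268, 0.1808]
tool_rot: [-180.0, 0.0, 162.7]
force: [-0.3, 0.6, -3.1]
grip_width: 0.009
```

```bash
python3 -c "
from st import *
show([.455,-.226,.174])
"
```

```text
t 21.8333 pos [ 0.4563 -0.2268  0.1808] rot [-179.9904    0.0111  162.6773] q [ 45.6103   7.6552 -23.5997 109.9946   3.4408  63.0137  93.3133] F [-0.2946  0.5508 -3.1219] M [ 0.1225 -0.1137 -0.0145] w 0.009
tool-frame shift cm [0.1471 0.0407 0.6836]
```

{"op": "drive_tool", "data": {"commands": [[0, 0, 0.2, 0, 0, 0, 0], [0, 0, 0.15, 0, 0, 0, 0], [0, 0, 0.1, 0, 0, 0, 0], [0, 0, 0.1, 0, 0, 0, 0], [0, 0, 0, 0, 0, 0, 0]]}}

```text
time_s: 22.25
tool_pos: [0.4562, -0.2267, 0.175]
tool_rot: [180.0, -0.0, 162.7]
force: [0.3, 0.2, -3.2]
grip_width: 0.0091
```

{"op": "drive_tool", "data": {"commands": [[0, 0, 0.1, 0, 0, 0, 0], [0, 0, 0, 0, 0, 0, 0]]}}

```text
time_s: 22.42
tool_pos: [0.4563, -0.2268, 0.1742]
tool_rot: [-180.0, 0.0, 162.7]
force: [2.0, 0.4, -3.2]
grip_width: 0.0089
```

{"op": "drive_tool", "data": {"commands": [[0, 0, 0.05, 0, 0, 0, 0], [0, 0, 0.05, 0, 0, 0, 0], [0, 0, 0, 0, 0, 0, 0]]}}

```text
time_s: 22.67
tool_pos: [0.4566, -0.2269, 0.1741]
tool_rot: [-180.0, 0.0, 162.7]
force: [-2.5, 0.4, 4.3]
grip_width: 0.0089
```

```bash
python3 -c "
from st import *
show()
"
```

```text
t 22.6667 pos [ 0.4566 -0.2269  0.1741] rot [-179.975     0.045   162.6829] q [ 45.5318   8.098  -23.5945 110.3707   3.6783  62.2022  93.1155] F [-2.4807  0.3664  4.3008] M [ 0.2629  0.3293 -0.054 ] w 0.0089
```

Contact is felt at z=0.174 (force flipped from −3.2 to +4.3 N), as expected. Release and retreat.

{"op": "drive_tool", "data": {"commands": [[0, 0, 0, 0, 0, 0, 0.1], [0, 0, 0, 0, 0, 0, 0.2], [0, 0, 0, 0, 0, 0, 0.4], [0, 0, 0, 0, 0, 0, 0.4], [0, 0, 0, 0, 0, 0, 0.4], [0, 0, -0.5, 0, 0, 0, 0.4], [0, 0, -1.5, 0, 0, 0, 0.4], [0, 0, -3, 0, 0, 0, 0.4], [0, 0, -4, 0, 0, 0, 0.4], [0, 0, -4, 0, 0, 0, 0.4], [0, 0, -3, 0, 0, 0, 0.4], [0, 0, 0, 0, 0, 0, 0.4], [0, 0, 0, 0, 0, 0, 0.4]]}}

```text
time_s: 23.75
tool_pos: [0.4571, -0.227, 0.3355]
tool_rot: [-179.9, 0.3, 162.7]
force: [0.0, -0.6, -1.8]
grip_width: 0.0351
```

```bash
python3 -c "
from st import *
show()
c=env.read_camera('scene');cv2.imwrite('pics/s7.png',c['img'])
c=env.read_camera('wrist');cv2.imwrite('pics/w7.png',c['img'])
c=env.read_camera('top');cv2.imwrite('pics/t7.png',c['img'])
"
```

```text
t 23.75 pos [ 0.4571 -0.227   0.3355] rot [-179.9293    0.2592  162.6861] q [ 46.5223   1.066  -23.3012  98.2876   0.4719  80.4685  95.8346] F [ 0.0179 -0.6015 -1.7752] M [ 0.1244 -0.1778 -0.0014] w 0.0351
```

View pics/s7.png

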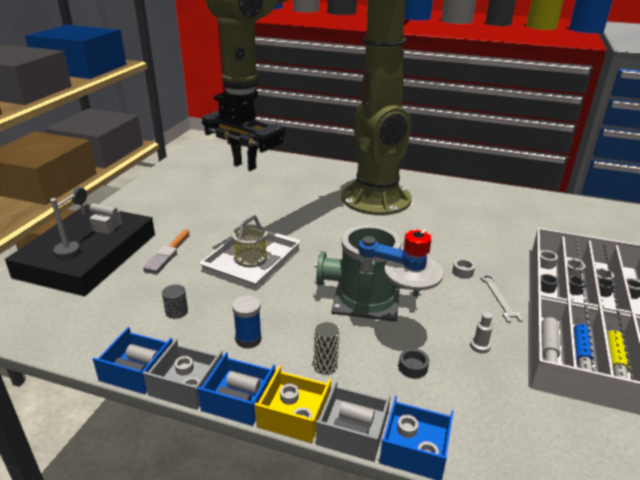

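View pics/w7.png

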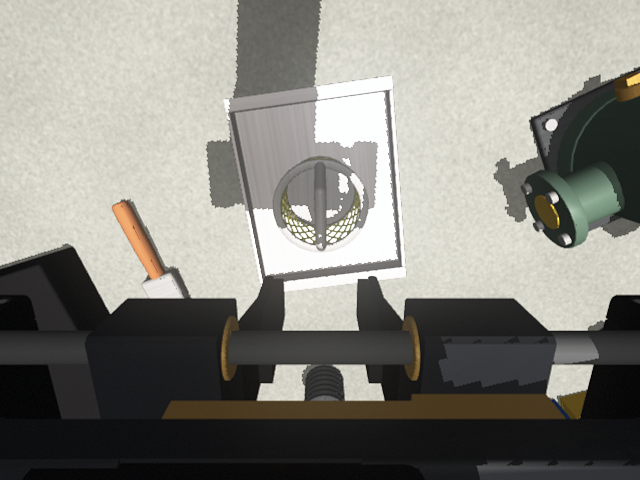

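View pics/t7.png

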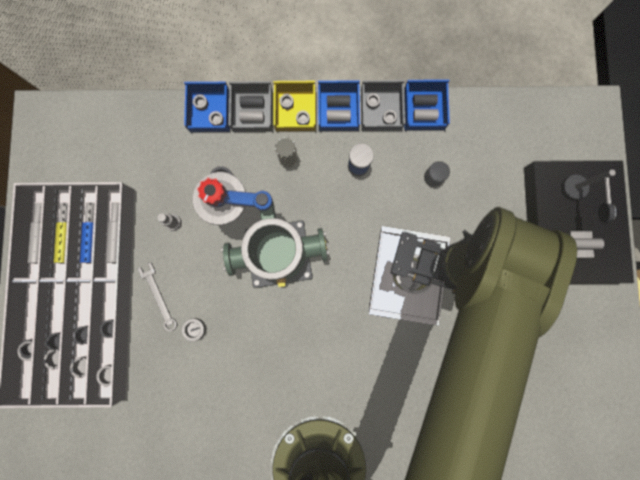

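Scene (252,243) and wrist (320,203) show the basket upright inside the pan, away from its walls. Top shows the pot empty with its mouth wholly open, the lid at (216,195), and the other items unmoved. The tool is clear of everything, so I'm handing in.

```bash
python3 -c "
from st import *
print(env.sign_off())
"
```

```text
the job is handed in; nothing more can be done
None
```

The strainer is open, and its basket stands upright in the drip pan. I handed the job in at about 24 s of the 72 s allowed.

- **Cap and lid:** I turned the cap about 245° anticlockwise, a lid rise of about 6.8 mm by the thread pitch. I stopped just before any clear sign of the upper stop. The lid then swung freely at about 3 N.
- **Swing arm:** It now stands at about 1.8 rad, worked out from the tool's path, well past the 1.19 rad needed. The last top picture shows the whole mouth open.
- **Basket:** I lifted it by the bail and lowered it until it touched the pan floor. The tool was then at a height of 0.174 m, the height expected for the pan floor. After release, the scene and wrist pictures show it upright and clear of the pan walls.
- **Other items:** The tooling and tools look unmoved in the last scene and top pictures. The tool was about 16 cm above its release height when I handed in.

Three readings disagreed slightly:

- **Pan length:** It measured about 215 mm against the 200 mm given.
- **Mouth centre:** In one wrist picture it sat about 8 px off the prediction. I took the bail's position from that picture directly, and the grasp fitted.
- **Grip on the bail:** The gripper read about 9 mm on the 10 mm bar.

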